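# Tip a stone prism into the test cradle and seat it

### The arm

A 6-joint arm with a two-finger parallel gripper is mounted at the origin on the work surface. World frame = base frame: x ahead of the robot, y to its left, z up, the work surface at z = 0. Lengths are in m, angles in degrees, forces in N, time in s.
With the tool pointing down it reaches from about 0.4 to 0.825 m from the base axis. Payload 7 kg.
Tool frame: the origin (TCP) lies on the centre line of the jaws, within the pads' length; the fingertips stand 11 mm ahead of it and the grasp point (between the pads) lies 8 mm behind it; z points along the fingers, y is the line along which they close (so a half turn about z gives the same grasp; the last joint's range is limited). The gripper opens to 88 mm and grips with 3 to 60 N. Pads are 19 mm wide; open, the fingers measure 130 mm over their backs; the gripper's body (78 mm by 193 mm) begins 47 mm behind the grasp point.
Start: joints at [88.184, 20.546, 0.682, 0, -70.136, -16.507], TCP at [0.212, 0.641, 0.238] pointing down, gripper open.
Joint ranges: [-176.03, 176.03], [-82.01, 121.73], [-58.28, 71.71], [-173.87, 95.51], [-174.79, -0.11], [-173.66, 173.66]. Speed limits (degrees/s): [136.94, 136.94, 172.46, 180, 180, 180].

### API

Orientations are given as [roll, pitch, yaw] about the fixed x, y, z axes, in that order (R = Rz(yaw) Ry(pitch) Rx(roll)).
In Python, from plant import r, capture, camera_model, job gives the robot as it stands.
- The arm moves only by the tool drive_tool, never from a script. Its argument "increments" is a list that holds one entry, the list of rows, each a list of 5 numbers: the gripper's target within -1 to 1 (fully open at 1, half-way at 0, shut at -1), then the shift along the tool's x, y, z scaled (see below), then the turn about the tool's z scaled (see below). In form: [[[gripper, tx, ty, tz, roll], ...]]. A call has 1 to 5 rows; each row is the pose to reach, as a shift and turn from the pose commanded when the call began, along the tool's axes at that moment, turning the shorter way round; what a row does not reach only later rows make up. The controller multiplies each number of a shift by 120 mm and each number of a turn by 360 degrees. A row lasts 1/8 s, in which the tool goes at most 62.5 mm and 10.7 degrees, less where a joint would pass 70% of its speed; a pose out of reach is approached as far as the arm can. A call with a number of a shift or a turn outside -1 to 1 is refused whole. A call with a gripper value outside its range is refused whole. The fingers move at their own pace and stop on an object; "squeeze" is the grip in N (left out, the last holds). Time passes only in rows, so rows that repeat a pose let the fingers close. It gives the time, the measured TCP pose, the force, the opening and the grip force at its end, in the units of the state.
- r.get_state(): the state, without advancing time (a new reading comes with each control period).
- capture(name): name is "scene" or "top" or "wrist"; returns the picture (400x640x3 uint8, red, green, blue); there is no depth.
- camera_model(name): a dict with "camera_matrix" (3x3 intrinsics, pixels), "k1" (the pictures are not rectified: a ray, as slopes to the right and down, at radius r is drawn at 1 + k1 r^2 times it, then the intrinsics apply), "rvec" (rotation vector, rad) and "tvec" (3), from world to camera coordinates, as OpenCV has them. Camera axes: x right, y down, z forward; pixel columns grow to the right and rows downward; lengths in m; the calibration is good to about 2 mm. A picture is of the moment at which its call begins: read the wrist's pose just before it. camera_model takes no time and is no camera call; for the wrist camera it gives the pose at the moment of the call.
- job.close_job(): hands the job in; it is judged then, once.
The state is a dict: "time_s": time; "joints": joint angles; "qd": joint speeds; "joint_torque": joint torques, N m; "tcp_pos": TCP position; "eef_rot": TCP orientation; "contact_force": force on the tool from outside, world axes, zero at the start; "moment": the same for the moment, N m; "gripper_width": finger opening in m; "gripper_force": force on a finger pad.
Only numpy, scipy, OpenCV 4.12 (cv2) and the standard library are available. Lean on these libraries where they do the work, as an engineer would, in place of code of your own. Each camera call takes 0.05 s, during which the arm holds its last target. There are 200 camera calls.

### The job

Slide the standing blue-banded stone prism along the apron until its foot is flat against the low step and let it stand there a moment, then push it high so that it tips over the step and falls onto its side on the rubber bed. Push it along the bed until its banded end is square and fully home against the red end stop, press it there with about 10 N for about a second, and take the hand away. Only push it, gently (never harder than about 20 N, on the prism or on the stop); do not grip or lift it, and leave everything else where it is.

Things in the scene. Friction and masses are not known exactly. Their poses are not given: they have to be found in the camera images.
- prism: Task's stone prism: grey block 50 x 50 x 100, 0.5 to 0.75 kg, the only one with a blue band (near its upper end). Starts standing on end on the fixture's bright apron, turned and off-centre. Origin: centre of its foot (lower end face); own z runs to the banded end. Friction about 0.2 on the apron, 0.5 on rubber. Its edges chip: do not grip or lift it, nor push it harder than about 20 N.
- prism_mid (a point): Centre of that prism, 50 mm from its foot; axes as the prism's.
- prism_top (a point): Centre of that prism's banded end face, 100 mm from the foot; axes as the prism's.
- cradle: Tipping fixture, fixed. Origin on the bench surface under the face of its step; own x points from apron over step to end stop (the tipping direction), z up. Apron: bright plate, x = -180 to 0, 120 wide, top 6 above the bench. At x = 0 a 12 high vertical step rises to the rubber bed. With the prism's foot against the step the foot's centre is at x = -25.
- step (a point): Middle of the step's upper edge (a yellow strip), 18 above the bench; axes as the fixture's. From here the black rubber bed runs 250 along x, 100 wide, its top 18 above the bench, soft enough for a prism to fall on. A tipped prism lies along x with its foot near this edge.
- endstop: Red end stop block fixed rigidly across the bed, 80 wide, 45 high, set in a different place each time. Origin on the rubber at the middle of its seating face, which is square to the fixture's x and looks back to the step; own x as the fixture's.
- prism_b: Another grey stone prism, 50 x 50 x 100, no blue band, standing upright on the bench. Origin at the centre of its underside. Leave alone.
- prism_c: A further plain grey stone prism, as prism_b. Leave alone.
- weight: Brass knobbed weight, 48 diameter, 72 high, origin under its centre. Leave alone.
- platen: Dark steel disc, 70 diameter, 20 thick, lying flat, origin under its centre. Leave alone.
- brush: Hand brush lying on the bench, handle to its own -x. Leave alone.
- square: Flat steel square (L shape, about 100 x 135, 12 high) lying on the bench, origin under the middle of its thick dark leg. Leave alone.
- jar: Closed jar with white cap, 60 diameter, 90 high, origin under its centre. Leave alone.
Not all that is in view belongs to the job. What is shaped like the prism but orange is not meant.

How it is judged (in metres and radians):
On the way, in this order (a step that is already met when the one before it is completed fails the run):
1. the prism stands upright with its foot flat against the step (gap under 3 mm, square within 0.08 rad) (angle between prism_mid's own z axis and vertical below 0.06 rad and x of prism in the frame of cradle between -0.028 and -0.022 m and angle between the x axis of prism and the x axis of cradle, either way round below 0.08 rad), for 0.2 s.
2. the prism lies on its side along the bed, banded end towards the end stop (angle between prism_mid's own z axis and vertical between 1.48 and 1.66 rad and height (world z) of prism_mid between 0.037 and 0.049 m and angle between the z axis of prism and the x axis of cradle, either way round below 0.2 rad and x of prism_top in the frame of cradle above 0.06 m), for 0.2 s.
3. the prism is pressed against the end stop with more than 4 N for half a second (contact force between prism and endstop above 4 N), for 0.5 s.
At the end, for the whole second after the job is handed in: The prism lies at rest on the rubber bed along the fixture's x (within 0.08 rad), within 25 mm of its middle line, its banded end within 3 mm of the end stop's face (angle between prism_mid's own z axis and vertical between 1.52 and 1.62 rad and height (world z) of prism_mid between 0.039 and 0.047 m and angle between the z axis of prism and the x axis of cradle, either way round below 0.08 rad and y of prism_mid in the frame of cradle between -0.025 and 0.025 m and x of prism_top in the frame of endstop between -0.003 and 0.003 m and linear speed of prism below 0.01 m/s and angular speed of prism below 0.05 rad/s); the robot touches nothing.
It fails at once if the hand pushes or squeezes the prism with more than 25 N (contact force between any of the fingers, the arm and prism above 25 N).
It fails at once if the prism is pressed on the end stop with more than 22 N (contact force between prism and endstop above 22 N).
It fails at once if the prism is lifted (height (world z) of prism_mid above 0.085 m).
It fails at once if a bystander is moved more than 15 mm (distance of any of prism_b, prism_c, weight, platen, brush, square, jar from where it was at the start of the episode above 0.015 m).
It also fails if it takes over 67 s, if anything falls off the work surface, if the arm or the gripper's body presses on something with over 40 N, if the wrist force passes 120 N, or if a joint passes its speed limit or range.

## Working session

There is one attempt and no reset: what is moved stays moved. The work goes in short steps, Python scripts to look and compute and a tool call to move; the robot and the scene stay as the last step left them, time stands still between calls to the robot, and variables do not carry over. Pictures are saved under pics/ and viewed, at most 10 in all, crops included, and the job is handed in when it is done.

Besides the shell and the picture viewer there is one more tool, called after "Call:" in YAML: its name, and indented under it one key for each argument. drive_tool: Moves the arm, as the interface text tells. Its arguments: {"type":"object","properties":{"increments":{"type":"array"},"squeeze":{"type":"number"}},"required":["increments"]}

```bash
ls; mkdir -p pics; python3 - <<'E'
from plant import r,capture,camera_model,job
import cv2
s=r.get_state();print(s)
for n in("scene","top"):
    im=capture(n);cv2.imwrite(f"pics/{n}0.png",im[:,:,::-1]);m=camera_model(n);print(n,m)
E
```

```text
pics
{'time_s': 0.0, 'joints': array([ 8.81832315e+01,  2.05895119e+01,  6.34181607e-01, -2.09509649e-02,
       -7.01341630e+01, -1.65071389e+01]), 'qd': array([ 0.00719361,  0.04053779, -0.01567209,  0.00824448, -0.03187616,
       -0.13184166]), 'joint_torque': array([ 1.67765702e-04, -5.82711446e+01,  2.93071425e+01,  6.99704468e+00,
        7.23727353e-03, -1.47802734e-04]), 'tcp_pos': array([0.21208096, 0.64033082, 0.23664485]), 'eef_rot': array([ 1.79908599e+02, -6.54708999e-03, -1.83310371e+01]), 'contact_force': array([-0.72446064,  0.83412819, -0.02091058]), 'moment': array([ 0.01904947, -0.01559048, -0.03275212]), 'gripper_force': 0.0, 'gripper_width': 0.08751538656175809}
scene {'camera_matrix': array([[385.40187436,   0.        , 316.83367912],
       [  0.        , 385.40187436, 199.89792749],
       [  0.        ,   0.        ,   1.        ]]), 'k1': -0.03816596003055805, 'rvec': array([ 2.32161198,  0.69618298, -0.26666813]), 'tvec': array([-0.47117928, -0.17865797,  1.2877531 ])}
top {'camera_matrix': array([[493.69286332,   0.        , 325.20821881],
       [  0.        , 493.69286332, 197.04861049],
       [  0.        ,   0.        ,   1.        ]]), 'k1': -0.03840563477868979, 'rvec': array([ 2.14541923, -2.20791823,  0.07317041]), 'tvec': array([0.00165939, 0.60005635, 1.48629667])}
```

View pics/scene0.png

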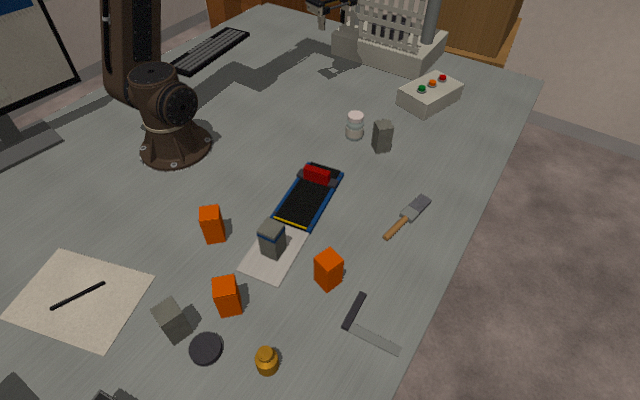

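View pics/top0.png

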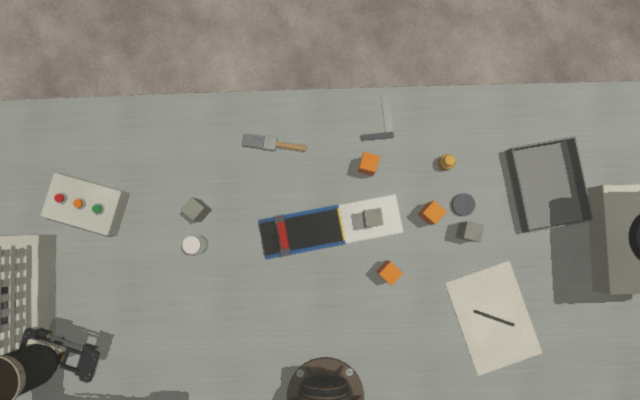

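The scene view shows the fixture with the blue-banded prism on the apron at about (271,240) and the red stop at (317,174). In the top view the apron spans about (340–403, 196–243), the prism is at (373,217), and the stop is at (283,232). I'll zoom the top view.

```bash
cat > h.py <<'E'
import numpy as np,cv2
from plant import r,capture,camera_model,job
def px2w(name,pts,z,m=None):
    m=m or camera_model(name);K=m["camera_matrix"];R=cv2.Rodrigues(m["rvec"])[0];t=m["tvec"]
    D=np.array([m["k1"],0,0,0,0.])
    u=cv2.undistortPoints(np.array(pts,float).reshape(-1,1,2),K,D).reshape(-1,2)
    d=np.c_[u,np.ones(len(u))]@R;c=-R.T@t
    return c+d*((z-c[2])/d[:,2])[:,None]
def w2px(name,P,m=None):
    m=m or camera_model(name)
    return cv2.projectPoints(np.array(P,float).reshape(-1,3),m["rvec"],m["tvec"],m["camera_matrix"],np.array([m["k1"],0,0,0,0.]))[0].reshape(-1,2)
E
python3 - <<'E'
import cv2
a=cv2.imread("pics/top0.png")[185:265,250:410]
cv2.imwrite("pics/topz.png",cv2.resize(a,None,fx=5,fy=5,interpolation=cv2.INTER_CUBIC))
E
```

```text
(no output)
```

View pics/topz.png

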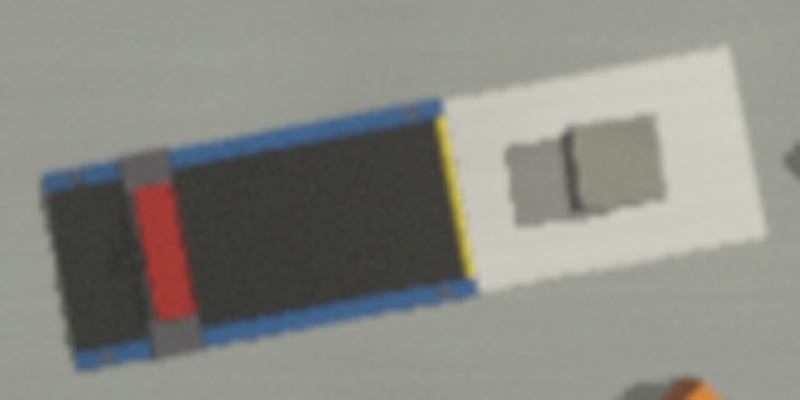

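The apron corners in the crop are at (443,100), (728,46), (768,237) and (479,294). The prism's top face is at (575,127)–(666,200), and the stop's face edge runs from (175,182) to (197,315).

```bash
python3 - <<'E'
from h import *
f=lambda p:(np.array(p,float)+.5)/5-.5+[250,185]
ap=px2w("top",f([(443,100),(728,46),(768,237),(479,294)]),.006)
ye=px2w("top",f([(438,119),(470,277)]),.018)
pr=px2w("top",f([(575,127),(655,117),(666,200),(583,210)]),.106)
st=px2w("top",f([(175,182),(197,315)]),.063)
bed=px2w("top",f([(43,180),(78,368)]),.018)
np.set_printoptions(precision=4,suppress=True)
for n in("ap","ye","pr","st","bed"):print(n,eval(n)[:,:2].tolist())
e=lambda a,b:np.degrees(np.arctan2(*(a-b)[[1,0]]))
print("dirs",e(ap[0],ap[1]),e(ap[3],ap[2]),e(ye[0],ye[1])+90,e(st[0],st[1])+90,"prism",e(pr[0],pr[1]),e(pr[3],pr[2]),e(pr[0],pr[3]),e(pr[1],pr[2]))
th=np.radians(np.mean([e(ap[0],ap[1]),e(ap[3],ap[2]),e(ye[0],ye[1])+90])); ex=np.array([np.cos(th),np.sin(th)]);ey=np.array([-ex[1],ex[0]])
mid=ap[:,:2].mean(0); o=mid+.09*ex
print("th",np.degrees(th),"origin",o,"yel mid",ye[:,:2].mean(0))
for n in("ap","ye","pr","st","bed"):
  q=eval(n)[:,:2]-o; print(n,np.c_[q@ex,q@ey].tolist(), np.c_[q@ex,q@ey].mean(0))
E
```

```text
ap [[0.5766479490564826, -0.05485318872024372], [0.6049593864541168, -0.23200134821357304], [0.4864979352835797, -0.2520039080029525], [0.4567173323970246, -0.07334225944666566]]
ye [[0.5643443186043552, -0.05124021077488741], [0.4673970162257223, -0.06783628167190782]]
pr [[0.5526857326911734, -0.12875144466587132], [0.557113744997063, -0.17503397376684465], [0.5091705281625962, -0.1796061903684424], [0.5048117104830957, -0.13171531687139304]]
st [[0.5289681866594231, 0.10662498134418161], [0.4499812669161919, 0.09535674434270291]]
bed [[0.5338973041754721, 0.1917768399119959], [0.41879398057478195, 0.17253032067154012]]
dirs 99.08010052494133 99.46346467849418 99.71410517113905 98.11900622229263 prism 95.46505455719002 95.20048264797529 3.54265002194676 5.447670013883428
th 99.41922345819152 origin [ 0.5165 -0.0643] yel mid [ 0.5159 -0.0595]
ap [[-0.0005639207551889042, -0.06090023423594978], [-0.1799570099942218, -0.059838427911519894], [-0.18030284040214023, 0.0602994021541435], [0.000823771151550804, 0.06043925999332611]] [-0.09 -0.  ]
ye [[0.005013919284455987, -0.049353778830576074], [0.004507708930455396, 0.04900247546365025]] [ 0.0048 -0.0002]
pr [[-0.0695442457914776, -0.025167129097558236], [-0.11592743684968133, -0.021960981842405646], [-0.11259176652139792, 0.026084106445052366], [-0.0646332400612273, 0.022546480738081198]] [-0.0907  0.0004]
st [[0.16654021389247275, -0.040290349877912274], [0.1683506622603689, 0.039475738984162005]] [ 0.1674 -0.0004]
bed [[0.24973731180068315, -0.05908870397319743], [0.24958774752898547, 0.05761254382358947]] [ 0.2497 -0.0007]
```

```bash
cat >> h.py <<'E'
TH=np.radians(99.4);EX=np.array([np.cos(TH),np.sin(TH)]);EY=np.array([-EX[1],EX[0]]);O=np.array([.5165,-.0643])
def cr(p): q=np.atleast_2d(p)[:,:2]-O; return np.c_[q@EX,q@EY]
def st(n=12):
    s=r.get_state();f=s["contact_force"]
    print("t %.2f cradle"%s["time_s"],(cr(s["tcp_pos"])[0]*1000).round(1),"z %.1f"%(s["tcp_pos"][2]*1000),"rot",s["eef_rot"].round(2),"F(cr)",cr(f[:2]+O)[0].round(2),f[2].round(2),"w %.3f"%s["gripper_width"])
E
python3 - <<'E'
from h import *
st()
print((cr(px2w("top",[(370,163),(433,212),(390,273),(463,205),(470,232)],.1))*1000).round())
print(O-.155*EX)
E
```

```text
t 0.10 cradle [744.9 185.2] z 236.7 rot [ 1.7992e+02 -1.0000e-02 -1.8330e+01] F(cr) [-0.78  0.93] 0.27 w 0.088
[[-112. -157.]
 [-263.   18.]
 [-106.  166.]
 [-353.   15.]
 [-356.   95.]]
[ 0.54181552 -0.21721869]
```

Call:
drive_tool:
  increments:
    - [[-1,0.4,0.48,0,0],[-1,0.81,0.98,0,0],[-1,0.81,0.98,0,0],[-1,0.81,0.98,0,0]]

```text
time_s: 0.6
tcp_pos: [0.2681, 0.4968, 0.238]
eef_rot: [-180.0, 0.0, -18.4]
contact_force: [-0.0, 0.1, -0.3]
gripper_width: 0.053
gripper_force: 0.0
```

Call:
drive_tool:
  increments:
    - [[-1,0.4,0.49,0,0],[-1,0.81,0.98,0,0],[-1,0.81,0.98,0,0],[-1,0.81,0.98,0,0]]

```text
time_s: 1.1
tcp_pos: [0.3232, 0.3555, 0.2378]
eef_rot: [-180.0, 0.0, -18.4]
contact_force: [-0.9, 0.4, 0.3]
gripper_width: 0.0132
gripper_force: 0.0
```

Call:
drive_tool:
  increments:
    - [[-1,0.4,0.49,0,0],[-1,0.81,0.98,0,0],[-1,0.81,0.98,0,0],[-1,0.81,0.98,0,0]]

```text
time_s: 1.6
tcp_pos: [0.3787, 0.2139, 0.2376]
eef_rot: [-180.0, 0.0, -18.4]
contact_force: [-0.2, -0.4, -0.8]
gripper_width: 0.0003
gripper_force: 0.0
```

Call:
drive_tool:
  increments:
    - [[-1,0.4,0.49,0,0],[-1,0.81,0.98,0,0],[-1,0.81,0.98,0,0],[-1,0.81,0.98,0,0]]

```text
time_s: 2.1
tcp_pos: [0.4343, 0.0719, 0.2373]
eef_rot: [180.0, 0.0, -18.4]
contact_force: [0.4, 0.7, -0.1]
gripper_width: 0.0001
gripper_force: 0.0
```

Call:
drive_tool:
  increments:
    - [[-1,0.4,0.49,0,0],[-1,0.81,0.98,0,0],[-1,0.81,0.98,0,0],[-1,0.81,0.98,0,0]]

```text
time_s: 2.6
tcp_pos: [0.4898, -0.0702, 0.2369]
eef_rot: [180.0, 0.1, -18.4]
contact_force: [-0.2, -0.4, -0.1]
gripper_width: 0.0005
gripper_force: 0.0
```

Call:
drive_tool:
  increments:
    - [[-1,0.4,0.49,0,0],[-1,0.81,0.98,0,0],[-1,0.81,0.98,0,0],[-1,0.81,0.98,0,0]]

```text
time_s: 3.1
tcp_pos: [0.5451, -0.2121, 0.2365]
eef_rot: [180.0, 0.1, -18.4]
contact_force: [0.2, 0.6, -1.1]
gripper_width: 0.0004
gripper_force: 0.0
```

Call:
drive_tool:
  increments:
    - [[-1,0,0,0,0.03],[-1,0,0,0,0.06],[-1,0,0,0,0.09],[-1,0,0,0,0.115],[-1,0,0,0,0.115]]

```text
time_s: 3.72
tcp_pos: [0.5444, -0.2103, 0.2377]
eef_rot: [-180.0, 0.0, -59.5]
contact_force: [0.0, 0.0, -0.4]
gripper_width: 0.0005
gripper_force: 0.0
```

```bash
python3 -c "
from h import *
st()"
```

```text
t 3.73 cradle [-148.6   -3.7] z 237.7 rot [-179.98    0.    -59.54] F(cr) [ 0.01 -0.  ] -0.44 w 0.000
```

Call:
drive_tool:
  increments:
    - [[-1,0,0,0,0.029],[-1,0,0,0,0.0585],[-1,0,0,0,0.0585]]

```text
time_s: 4.1
tcp_pos: [0.5442, -0.2113, 0.2377]
eef_rot: [-180.0, 0.0, -80.5]
contact_force: [0.2, -0.6, 0.3]
gripper_width: 0.0004
gripper_force: 0.0
```

Call:
drive_tool:
  increments:
    - [[-1,0.1,0.03,0.25,0],[-1,0.1,0.03,0.6,0],[-1,0.1,0.03,0.8,0],[-1,0.1,0.03,0.8,0]]

```text
time_s: 4.6
tcp_pos: [0.5412, -0.2241, 0.1398]
eef_rot: [179.8, 0.1, -80.5]
contact_force: [1.3, 0.5, -0.4]
gripper_width: 0.0006
gripper_force: 0.0
```

```bash
python3 - <<'E'
from h import *
st()
im=capture("wrist");m=camera_model("wrist");cv2.imwrite("pics/w1.png",im[:,:,::-1])
P=[[*(O+x*EX+y*EY),z] for x,y,z in[(0,0,.018),(0,.05,.018),(-.116,.025,.106),(-.116,-.025,.106),(-.066,.025,.106),(.167,0,.018)]]
print(w2px("wrist",P,m).round())
E
```

```text
t 4.60 cradle [-161.7    1.7] z 139.8 rot [ 1.7978e+02  7.0000e-02 -8.0450e+01] F(cr) [ 0.28 -1.37] -0.38 w 0.001
[[322. 348.]
 [368. 347.]
 [358. 297.]
 [285. 297.]
 [355. 357.]
 [322. 456.]]
```

View pics/w1.png

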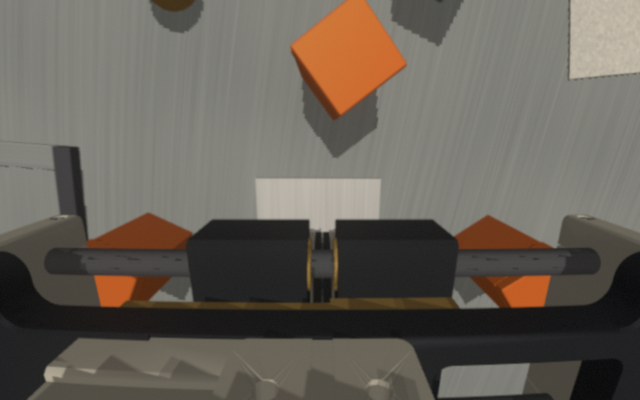

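Call:
drive_tool:
  increments:
    - [[-1,0,-0.015,0.3,0],[-1,0,-0.015,0.6,0],[-1,0,-0.015,0.6,0]]

```text
time_s: 5.03
tcp_pos: [0.5434, -0.2242, 0.0688]
eef_rot: [179.8, 0.0, -80.6]
contact_force: [-2.2, 0.4, -0.1]
gripper_width: 0.0002
gripper_force: 0.0
```

Call:
drive_tool:
  increments:
    - [[-1,-0.08,0,0,0],[-1,-0.16,0,0,0],[-1,-0.22,0,0,0],[-1,-0.28,0,0,0],[-1,-0.34,0,0,0]]

```text
time_s: 5.65
tcp_pos: [0.538, -0.1839, 0.0701]
eef_rot: [-179.9, -0.0, -80.8]
contact_force: [0.3, -2.3, 1.5]
gripper_width: 0.0003
gripper_force: 1.2
```

```bash
python3 - <<'E'
from h import *
st()
for n in("scene","top"):
    im=capture(n);cv2.imwrite(f"pics/{n}1.png",im[:,:,::-1])
a=cv2.imread("pics/scene1.png")[130:300,200:400];b=cv2.imread("pics/top1.png")[170:270,250:420]
a=cv2.resize(a,(400,340),interpolation=2);b=cv2.resize(b,(400,236),interpolation=2)
cv2.imwrite("pics/c1.png",np.vstack([a,b]))
st()
E
```

```text
t 5.65 cradle [-121.5   -1.7] z 70.1 rot [-1.7994e+02 -3.0000e-02 -8.0760e+01] F(cr) [-2.3   0.08] 1.5 w 0.000
t 5.75 cradle [-121.2   -1.2] z 69.7 rot [180.     0.   -80.75] F(cr) [-0.55  0.51] 0.35 w 0.001
```

View pics/c1.png

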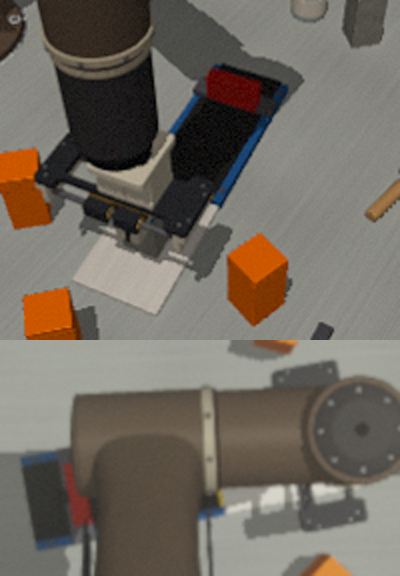

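Call:
drive_tool:
  increments:
    - [[-1,-0.08,0.005,0,0],[-1,-0.16,0.01,0,0],[-1,-0.24,0.01,0,0],[-1,-0.32,0.01,0,0],[-1,-0.4,0.01,0,0]]

```text
time_s: 6.38
tcp_pos: [0.5287, -0.1364, 0.0696]
eef_rot: [-180.0, -0.0, -80.8]
contact_force: [0.3, -2.4, 2.2]
gripper_width: 0.0007
gripper_force: 1.2
```

Call:
drive_tool:
  increments:
    - [[-1,-0.01,0,0,0],[-1,-0.02,0,0,0],[-1,-0.03,0,0,0]]

```text
time_s: 6.75
tcp_pos: [0.5281, -0.1337, 0.0695]
eef_rot: [180.0, -0.0, -80.8]
contact_force: [0.2, -1.6, -0.5]
gripper_width: 0.0003
gripper_force: 1.0
```

```bash
python3 - <<'E'
from h import *
for i in range(4): st(); capture("top")
E
```

```text
t 6.75 cradle [-70.3  -0.1] z 69.5 rot [179.99  -0.   -80.8 ] F(cr) [-1.66  0.03] -0.48 w 0.000
t 6.80 cradle [-70.2  -0.1] z 69.5 rot [179.99   0.   -80.8 ] F(cr) [-1.26  0.28] 0.0 w 0.001
t 6.85 cradle [-70.3  -0.1] z 69.4 rot [ 1.7999e+02  1.0000e-02 -8.0800e+01] F(cr) [-0.87  0.1 ] 1.27 w 0.001
t 6.90 cradle [-70.3  -0.1] z 69.4 rot [ 1.7999e+02  1.0000e-02 -8.0800e+01] F(cr) [-1.15  0.11] -0.19 w 0.001
```

Call:
drive_tool:
  increments:
    - [[-1,-0.012,0,0,0],[-1,-0.024,0,0,0],[-1,-0.036,0,0,0],[-1,-0.048,0,0,0],[-1,-0.06,0,0,0]]

```text
time_s: 7.58
tcp_pos: [0.527, -0.1263, 0.0696]
eef_rot: [180.0, -0.0, -80.8]
contact_force: [0.5, -2.7, -0.2]
gripper_width: 0.0003
gripper_force: 0.8
```

Call:
drive_tool:
  increments:
    - [[-1,-0.006,0,0,0],[-1,-0.012,0,0,0],[-1,-0.012,0,0,0]]

```text
time_s: 7.95
tcp_pos: [0.527, -0.1256, 0.0701]
eef_rot: [-180.0, -0.1, -80.8]
contact_force: [0.1, -6.3, 3.4]
gripper_width: 0.0006
gripper_force: 3.0
```

```bash
python3 - <<'E'
from h import *
for i in range(4): st(); capture("top")
E
```

```text
t 7.95 cradle [-62.2  -0.3] z 70.1 rot [-1.7999e+02 -5.0000e-02 -8.0760e+01] F(cr) [-6.18  0.94] 3.39 w 0.001
t 8.00 cradle [-62.2  -0.3] z 70.1 rot [-1.7999e+02 -5.0000e-02 -8.0760e+01] F(cr) [-5.54  0.36] 3.32 w 0.000
t 8.05 cradle [-62.2  -0.4] z 70.1 rot [-1.7998e+02 -5.0000e-02 -8.0770e+01] F(cr) [-5.68  1.31] 2.79 w 0.000
t 8.10 cradle [-62.2  -0.3] z 70.1 rot [-1.7999e+02 -5.0000e-02 -8.0770e+01] F(cr) [-5.96  1.2 ] 2.62 w 0.001
```

Call:
drive_tool:
  increments:
    - [[-1,0.02,0,0,0],[-1,0.08,0,0,0],[-1,0.3,0,0,0],[-1,0.6,0,-0.3,0],[-1,0.8,0,-0.6,0]]

```text
time_s: 8.78
tcp_pos: [0.542, -0.2211, 0.1419]
eef_rot: [179.9, 0.0, -80.8]
contact_force: [1.0, -1.0, 0.1]
gripper_width: 0.0005
gripper_force: 0.0
```

Call:
drive_tool:
  increments:
    - [[-1,0.1,0,-0.3,0],[-1,0.1,0,-0.7,0],[-1,0.1,0,-0.9,0],[-1,0.1,0,-0.9,0]]

```text
time_s: 9.28
tcp_pos: [0.5451, -0.232, 0.2518]
eef_rot: [-179.8, -0.1, -80.8]
contact_force: [-0.2, 0.3, 0.6]
gripper_width: 0.0005
gripper_force: 0.0
```

```bash
python3 - <<'E'
from h import *
st()
for n in("scene","top"):
    im=capture(n);cv2.imwrite(f"pics/{n}2.png",im[:,:,::-1])
a=cv2.imread("pics/scene2.png")[150:290,210:370];b=cv2.imread("pics/top2.png")[185:265,250:410]
a=cv2.resize(a,(640,560),interpolation=2)
cv2.imwrite("pics/c2.png",a)
P=[[*(O+x*EX+y*EY),z] for z in(.006,.106) for x,y in[(-.05,-.025),(-.05,.025),(0,.025),(0,-.025)]]
print(((w2px("scene",P)-[210,150])*4).round())
E
```

```text
t 9.28 cradle [-170.1   -0.8] z 251.8 rot [-1.7977e+02 -6.0000e-02 -8.0790e+01] F(cr) [0.37 0.19] 0.6 w 0.001
[[318. 365.]
 [251. 340.]
 [285. 287.]
 [351. 311.]
 [309. 269.]
 [237. 244.]
 [275. 189.]
 [345. 213.]]
```

View pics/c2.png

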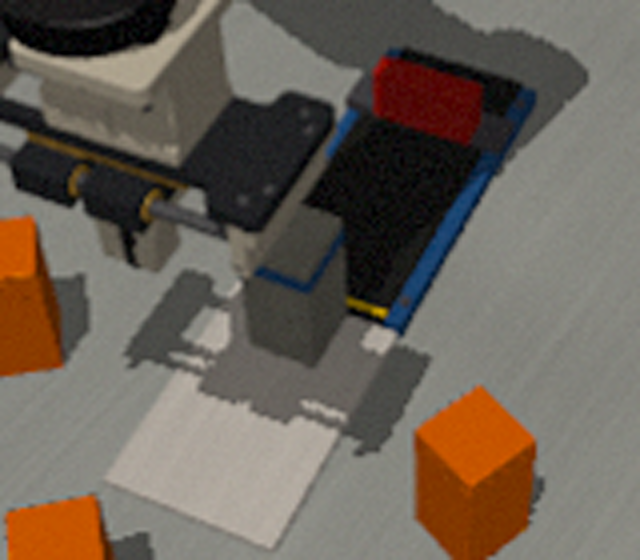

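The prism stands near the step, but its near-bottom corner at about (305,366) is left of the predicted (318,365). That hints at some yaw error, so I'll look more closely.

```bash
python3 - <<'E'
from h import *
a=cv2.imread("pics/scene2.png")[195:250,262:317]
a=cv2.resize(a,(550,550),interpolation=cv2.INTER_CUBIC)
a=cv2.convertScaleAbs(a,alpha=1.6,beta=0)
b=cv2.imread("pics/top2.png")[200:240,320:360]
print(np.array(a).shape)
cv2.imwrite("pics/c3.png",a)
P=[[*(O+x*EX+y*EY),z] for z in(.006,.106) for x,y in[(-.05,-.025),(-.05,.025),(0,.025),(0,-.025)]]
print(((w2px("scene",P)-[262,195]+.5)*10-.5).round())
P=[[*(O+x*EX+y*EY),z] for z in(.006,) for x,y in[(0,-.06),(0,.06),(-.18,.06),(-.18,-.06)]]
print(((w2px("scene",P)-[210,150])*4).round())
E
```

```text
(550, 550, 3)
[[279. 467.]
 [112. 405.]
 [198. 273.]
 [361. 331.]
 [257. 226.]
 [ 78. 163.]
 [172.  28.]
 [347.  87.]]
[[397. 327.]
 [241. 271.]
 [103. 474.]
 [273. 544.]]
```

View pics/c3.png

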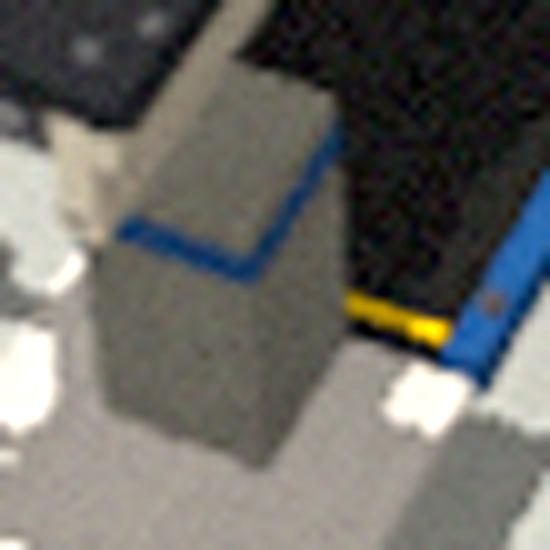

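Apart from a calibration shift common to the apron edges, the prism's foot corners at (265,468), (108,408) and (345,343) fit a foot at the step. The yaw is about 1° and the offset about 4 mm in y. Next is the high push.

Call:
drive_tool:
  increments:
    - [[-1,0,0.03,0.3,0],[-1,-0.2,0.03,0.6,0],[-1,-0.5,0.03,0.6,0],[-1,-0.65,0.03,0.67,0],[-1,-0.65,0.03,0.67,0]]

```text
time_s: 10.0
tcp_pos: [0.5275, -0.1543, 0.1681]
eef_rot: [179.9, 0.0, -80.7]
contact_force: [-0.1, -1.2, -0.1]
gripper_width: 0.0005
gripper_force: 0.0
```

Call:
drive_tool:
  increments:
    - [[-1,0,0,0.2,0],[-1,0,0,0.4,0],[-1,0,0,0.59,0],[-1,0,0,0.59,0]]

```text
time_s: 10.5
tcp_pos: [0.527, -0.1558, 0.0968]
eef_rot: [179.8, 0.0, -80.8]
contact_force: [0.1, -0.7, 0.1]
gripper_width: 0.0004
gripper_force: 0.0
```

```bash
python3 -c "
from h import *
st()"
```

```text
t 10.50 cradle [-92.    4.6] z 96.8 rot [ 1.798e+02  3.000e-02 -8.082e+01] F(cr) [-0.73  0.02] 0.12 w 0.000
```

Call:
drive_tool:
  increments:
    - [[-1,-0.06,0,0,0],[-1,-0.12,0,0,0],[-1,-0.18,0,0,0],[-1,-0.21,0,0,0],[-1,-0.235,0,0,0]]

```text
time_s: 11.12
tcp_pos: [0.5236, -0.1269, 0.0986]
eef_rot: [-180.0, -0.0, -80.8]
contact_force: [0.5, -2.4, 0.3]
gripper_width: 0.0005
gripper_force: 1.2
```

Call:
drive_tool:
  increments:
    - [[-1,-0.02,0,0,0],[-1,-0.04,0,0,0],[-1,-0.06,0,0,0],[-1,-0.08,0,0,0],[-1,-0.1,0,0,0]]

```text
time_s: 11.75
tcp_pos: [0.5217, -0.1154, 0.0984]
eef_rot: [-180.0, -0.0, -80.8]
contact_force: [0.8, -2.9, 3.9]
gripper_width: 0.0007
gripper_force: 1.8
```

```bash
python3 -c "
from h import *
st()"
```

```text
t 11.75 cradle [-51.3   3.2] z 98.4 rot [-179.99   -0.    -80.79] F(cr) [-2.95 -0.32] 3.85 w 0.001
```

Call:
drive_tool:
  increments:
    - [[-1,-0.03,0,0,0],[-1,-0.06,0,0,0],[-1,-0.09,0,0,0],[-1,-0.12,0,0,0],[-1,-0.15,0,0,0]]

```text
time_s: 12.38
tcp_pos: [0.5185, -0.0974, 0.0982]
eef_rot: [180.0, 0.0, -80.8]
contact_force: [0.0, -0.9, 2.2]
gripper_width: 0.0001
gripper_force: 0.9
```

Call:
drive_tool:
  increments:
    - [[-1,-0.03,0,0,0],[-1,-0.06,0,0,0],[-1,-0.09,0,0,0],[-1,-0.09,0,0,0]]

```text
time_s: 12.88
tcp_pos: [0.5168, -0.0868, 0.0982]
eef_rot: [180.0, 0.0, -80.8]
contact_force: [-0.3, -0.4, 0.4]
gripper_width: 0.0004
gripper_force: 0.0
```

```bash
python3 - <<'E'
from h import *
st()
a=capture("scene")[150:290,210:370,::-1]
cv2.imwrite("pics/c4.png",cv2.resize(a,(640,560),interpolation=2))
E
```

```text
t 12.88 cradle [-22.3   3.3] z 98.2 rot [ 1.7999e+02  1.0000e-02 -8.0770e+01] F(cr) [-0.31  0.4 ] 0.43 w 0.000
```

View pics/c4.png

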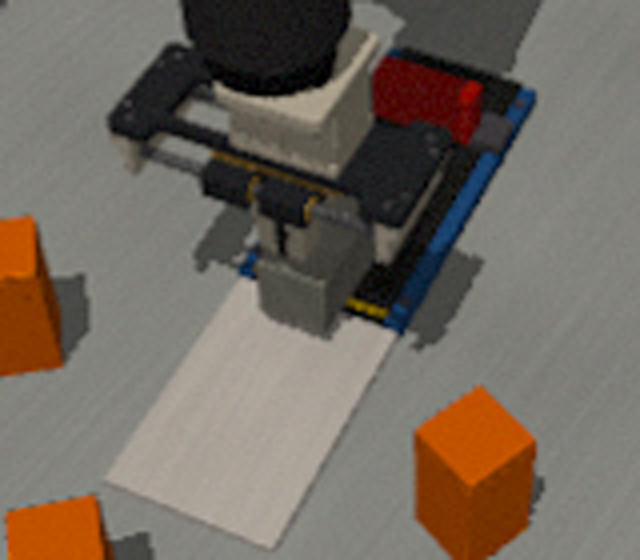

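The prism now lies on the bed, with its foot face visible at about (258–335, 255–335). I'll back off, lower, and push along the bed.

Call:
drive_tool:
  increments:
    - [[-1,0.25,0,0,0],[-1,0.45,0,0,0],[-1,0.45,0,0.2,0],[-1,0.45,0,0.46,0],[-1,0.45,0,0.46,0]]

```text
time_s: 13.55
tcp_pos: [0.5238, -0.1407, 0.0413]
eef_rot: [179.7, 0.0, -80.8]
contact_force: [-0.5, 0.6, 0.6]
gripper_width: 0.0003
gripper_force: 0.0
```

Call:
drive_tool:
  increments:
    - [[-1,-0.1,0,0,0],[-1,-0.2,0,0,0],[-1,-0.3,0,0,0],[-1,-0.35,0,0,0],[-1,-0.4,0,0,0]]

```text
time_s: 14.18
tcp_pos: [0.5185, -0.0927, 0.0439]
eef_rot: [-179.9, -0.0, -80.7]
contact_force: [0.9, -4.5, 4.3]
gripper_width: 0.0005
gripper_force: 2.4
```

Call:
drive_tool:
  increments:
    - [[-1,-0.05,0,0,0],[-1,-0.1,0,0,0],[-1,-0.15,0,0,0],[-1,-0.2,0,0,0],[-1,-0.25,0,0,0]]

```text
time_s: 14.8
tcp_pos: [0.5129, -0.0631, 0.0431]
eef_rot: [180.0, -0.0, -80.8]
contact_force: [0.6, -4.5, 3.7]
gripper_width: 0.0001
gripper_force: 2.3
```

```bash
python3 -c "
from h import *
st()"
```

```text
t 14.80 cradle [1.8 3.3] z 43.1 rot [179.98  -0.   -80.78] F(cr) [-4.5   0.09] 3.75 w 0.000
```

Call:
drive_tool:
  increments:
    - [[-1,-0.06,0,0,0],[-1,-0.12,0,0,0],[-1,-0.18,0,0,0],[-1,-0.25,0,0,0],[-1,-0.31,0,0,0]]

```text
time_s: 15.42
tcp_pos: [0.5069, -0.0261, 0.0431]
eef_rot: [180.0, 0.0, -80.8]
contact_force: [0.6, -3.8, 2.2]
gripper_width: 0.0005
gripper_force: 2.1
```

```bash
python3 - <<'E'
from h import *
st()
a=capture("scene")[120:260,230:390,::-1]
cv2.imwrite("pics/c5.png",cv2.resize(a,(640,560),interpolation=2))
E
```

```text
t 15.43 cradle [39.2  3.2] z 43.1 rot [179.99   0.   -80.78] F(cr) [-3.85  0.  ] 2.21 w 0.000
```

View pics/c5.png

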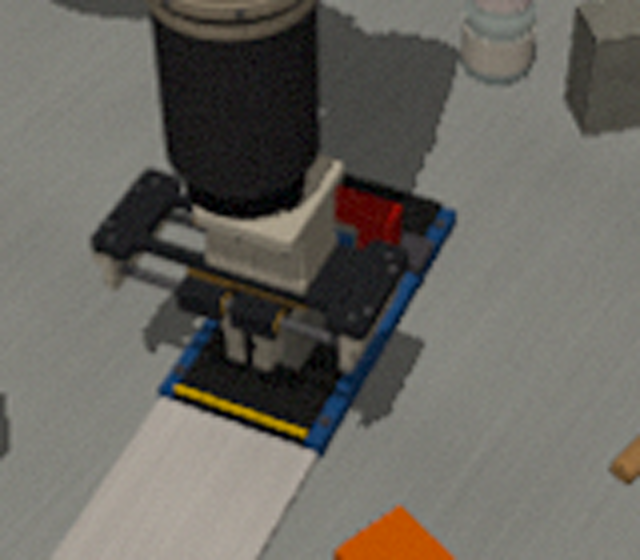

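The fingers are on the foot end, the stop is at about (370,215), and there is some 15 mm still to go.

Call:
drive_tool:
  increments:
    - [[-1,-0.02,0,0,0],[-1,-0.04,0,0,0],[-1,-0.06,0,0,0],[-1,-0.075,0,0,0],[-1,-0.085,0,0,0]]

```text
time_s: 16.1
tcp_pos: [0.5053, -0.0165, 0.043]
eef_rot: [180.0, 0.0, -80.8]
contact_force: [0.0, -3.4, -1.0]
gripper_width: 0.0002
gripper_force: 1.1
```

Call:
drive_tool:
  increments:
    - [[-1,-0.008,0,0,0],[-1,-0.015,0,0,0],[-1,-0.022,0,0,0]]

```text
time_s: 16.48
tcp_pos: [0.505, -0.014, 0.0431]
eef_rot: [180.0, 0.0, -80.8]
contact_force: [0.1, -1.8, -1.1]
gripper_width: 0.0008
gripper_force: 1.0
```

```bash
python3 -c "
from h import *
st()"
```

```text
t 16.48 cradle [51.5  3.1] z 43.1 rot [179.99   0.   -80.79] F(cr) [-1.77  0.16] -1.09 w 0.001
```

Call:
drive_tool:
  increments:
    - [[-1,-0.006,0,0,0],[-1,-0.012,0,0,0],[-1,-0.018,0,0,0]]

```text
time_s: 16.85
tcp_pos: [0.5048, -0.0118, 0.0432]
eef_rot: [180.0, -0.0, -80.8]
contact_force: [0.2, -2.0, -0.9]
gripper_width: 0.0007
gripper_force: 1.0
```

Call:
drive_tool:
  increments:
    - [[-1,-0.006,0,0,0],[-1,-0.012,0,0,0],[-1,-0.018,0,0,0]]

```text
time_s: 17.23
tcp_pos: [0.5045, -0.0097, 0.0432]
eef_rot: [-180.0, 0.0, -80.8]
contact_force: [0.6, -2.2, -1.7]
gripper_width: 0.0003
gripper_force: 1.0
```

Call:
drive_tool:
  increments:
    - [[-1,-0.006,0,0,0],[-1,-0.012,0,0,0]]

```text
time_s: 17.48
tcp_pos: [0.5043, -0.0086, 0.0432]
eef_rot: [-180.0, -0.0, -80.8]
contact_force: [3.2, -8.5, -2.6]
gripper_width: 0.0005
gripper_force: 4.2
```

Call:
drive_tool:
  increments:
    - [[-1,-0.003,0,0,0],[-1,-0.003,0,0,0]]

```text
time_s: 17.73
tcp_pos: [0.5043, -0.0086, 0.0432]
eef_rot: [180.0, -0.0, -80.8]
contact_force: [1.4, -6.9, -2.8]
gripper_width: 0.0005
gripper_force: 3.7
```

Call:
drive_tool:
  increments:
    - [[-1,-0.006,0,0,0],[-1,-0.006,0,0,0]]

```text
time_s: 17.98
tcp_pos: [0.5042, -0.0085, 0.0433]
eef_rot: [180.0, -0.1, -80.8]
contact_force: [4.4, -12.2, -2.3]
gripper_width: 0.0007
gripper_force: 6.4
```

Call:
drive_tool:
  increments:
    - [[-1,0,0,0,0],[-1,0,0,0,0],[-1,0,0,0,0],[-1,0,0,0,0],[-1,0,0,0,0]]

```text
time_s: 18.6
tcp_pos: [0.5042, -0.0085, 0.0433]
eef_rot: [180.0, -0.1, -80.8]
contact_force: [4.4, -12.2, -2.0]
gripper_width: 0.0001
gripper_force: 6.3
```

Call:
drive_tool:
  increments:
    - [[-1,0,0,0,0],[-1,0,0,0,0],[-1,0,0,0,0],[-1,0,0,0,0]]

```text
time_s: 19.1
tcp_pos: [0.5042, -0.0085, 0.0433]
eef_rot: [180.0, -0.1, -80.8]
contact_force: [3.2, -12.3, -2.7]
gripper_width: 0.0005
gripper_force: 6.3
```

Call:
drive_tool:
  increments:
    - [[-1,0.01,0,0,0],[-1,0.05,0,0,0],[-1,0.25,0,0,0],[-1,0.6,0,0,0],[-1,0.9,0,0,0]]

```text
time_s: 19.73
tcp_pos: [0.5219, -0.1147, 0.0434]
eef_rot: [-180.0, 0.0, -80.7]
contact_force: [0.7, -0.2, -0.4]
gripper_width: 0.0003
gripper_force: 0.0
```

Call:
drive_tool:
  increments:
    - [[-1,0.4,0,-0.4,0],[-1,0.8,0,-0.8,0],[-1,0.9,0,-1,0],[-1,0.9,0,-1,0]]

```text
time_s: 20.23
tcp_pos: [0.5405, -0.2221, 0.1661]
eef_rot: [-179.7, -0.1, -80.9]
contact_force: [-0.0, 0.8, -1.2]
gripper_width: 0.0007
gripper_force: 0.0
```

```bash
python3 - <<'E'
from h import *
st()
a=capture("scene")[150:240,260:360,::-1];b=capture("top")[195:265,255:355,::-1]
cv2.imwrite("pics/c6.png",np.hstack([cv2.resize(a,(400,360),interpolation=2),cv2.resize(b,(400,280),interpolation=2).copy() if 0 else cv2.copyMakeBorder(cv2.resize(b,(400,280),interpolation=2),0,80,0,0,0)]))
E
```

```text
t 20.23 cradle [-159.6    2.1] z 166.1 rot [-1.7969e+02 -9.0000e-02 -8.0880e+01] F(cr) [ 0.76 -0.1 ] -1.16 w 0.001
```

View pics/c6.png

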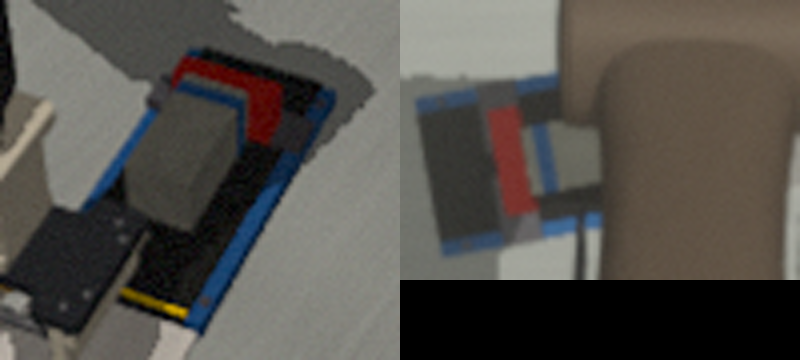

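The prism is home against the red stop on the bed. I'll move the arm clear and check squareness numerically.

Call:
drive_tool:
  increments:
    - [[-1,0.2,0,-0.4,0],[-1,0.5,0,-0.8,0],[-1,0.9,0,-0.8,0],[-1,0.9,0,-0.8,0]]

```text
time_s: 20.82
tcp_pos: [0.5558, -0.3283, 0.2573]
eef_rot: [179.9, 0.1, -80.9]
contact_force: [-0.3, 0.5, -0.2]
gripper_width: 0.0004
gripper_force: 0.0
```

Call:
drive_tool:
  increments:
    - [[-1,0.4,0,0,0],[-1,0.8,0,0,0],[-1,0.9,0,0,0],[-1,0.9,0,0,0]]

```text
time_s: 21.32
tcp_pos: [0.573, -0.433, 0.2572]
eef_rot: [179.9, 0.1, -80.8]
contact_force: [-0.3, 0.6, -0.3]
gripper_width: 0.0004
gripper_force: 0.0
```

```bash
python3 - <<'E'
from h import *
st()
for n in("top","scene"):
    im=capture(n);cv2.imwrite(f"pics/{n}6.png",im[:,:,::-1])
    h=cv2.cvtColor(im,cv2.COLOR_RGB2HSV)
    corn=w2px(n,[[*(O+x*EX+y*EY),.05] for x,y in[(.06,-.044),(.06,.044),(.164,.044),(.164,-.044)]]).astype(np.int32)
    roi=np.zeros(im.shape[:2],np.uint8);cv2.fillPoly(roi,[corn],255)
    bl=(h[...,0]>100)&(h[...,0]<125)&(h[...,1]>110)&(roi>0)
    ys,xs=np.nonzero(bl); print(n,"blue",len(xs),xs.min(),xs.max(),ys.min(),ys.max())
    if n=="top":
        # grey top face of prism (z .068)
        P=px2w(n,np.c_[xs,ys],.068);c=cr(P)
        vx,vy,x0,y0=cv2.fitLine(c.astype(np.float32),cv2.DIST_HUBER,0,.01,.01).ravel()
        print("band line ang from y",np.degrees(np.arctan2(vx,vy)),"centre",x0*1000,y0*1000,"y range",c[:,1].min()*1e3,c[:,1].max()*1e3)
        g=(h[...,1]<60)&(h[...,2]>60)
        roi2=np.zeros(im.shape[:2],np.uint8);q=w2px(n,[[*(O+x*EX+y*EY),.068] for x,y in[(.055,-.045),(.055,.045),(.16,.045),(.16,-.045)]]).astype(np.int32);cv2.fillPoly(roi2,[q],255)
        m=((g&(roi2>0))*255).astype(np.uint8)|(bl*255).astype(np.uint8)
        k=max(cv2.findContours(m,0,2)[0],key=cv2.contourArea)
        R=cv2.minAreaRect(k);B=cr(px2w(n,cv2.boxPoints(R),.068))*1e3;print("box",B.round(1).tolist())
        red=((h[...,0]<8)|(h[...,0]>172))&(h[...,1]>150)
        ry,rx=np.nonzero(red);s=(rx>270)&(rx<300)&(ry>205)&(ry<260)
        cc=cr(px2w(n,np.c_[rx[s],ry[s]],.063))*1e3
        print("red",cc.min(0),cc.max(0))
        e=[];
        for row in range(ry[s].min()+3,ry[s].max()-2): e.append((rx[s][ry[s]==row].max()+.5,row))
        E=cr(px2w(n,e,.063));f=np.polyfit(E[:,1],E[:,0],1);print("red edge slope deg",np.degrees(np.arctan(f[0])),"x0",f[1]*1e3)
E
```

```text
t 21.32 cradle [-373.     4.5] z 257.2 rot [ 1.7988e+02  1.1000e-01 -8.0800e+01] F(cr) [0.69 0.22] -0.34 w 0.000
top blue 39 289 293 226 242
band line ang from y 179.12776 centre 155.52664 2.4755838 y range -22.97468923604589 25.595705834869396
box [[161.9, -49.4], [54.3, -46.5], [56.8, 45.6], [163.8, 42.7]]
red [169.85976235 -38.77897219] [190.59615619  36.68544855]
red edge slope deg 1.1747703627696724 x0 172.12079817048797
scene blue 86 286 320 172 195
```

```bash
python3 - <<'E'
from h import *
g=cv2.GaussianBlur(cv2.cvtColor(cv2.imread("pics/top6.png"),cv2.COLOR_BGR2GRAY),(3,3),0).astype(np.float32)
ys=np.arange(-.046,.0461,.0005);xs=np.arange(.075,.146,.003);Lo=[];Hi=[]
for x in xs:
    p=w2px("top",[[*(O+x*EX+y*EY),.068] for y in ys]).astype(np.float32)
    v=cv2.remap(g,p[:,0],p[:,1],1).ravel();d=np.diff(v)
    c=len(ys)//2;Lo.append(ys[d[:c].argmax()]*1e3);Hi.append(ys[c+d[c:].argmin()]*1e3)
for e in(Lo,Hi):
    f=np.polyfit(xs*1e3,e,1);print(np.round(e,1),"deg",np.degrees(np.arctan(f[0])))
E
```

```text
[-25.  -25.5 -24.5 -23.  -23.5 -23.5 -25.5 -26.  -25.  -23.5 -24.  -24.
 -24.5 -25.  -23.5 -22.5 -24.5 -26.  -25.  -23.5 -22.5 -23.  -24.5 -25. ] deg 0.502363164154118
[27.  26.5 26.  27.5 27.  28.  27.5 26.  27.  28.  26.5 26.  27.  25.5
 26.5 27.5 27.  25.5 26.5 27.5 27.5 25.5 25.5 25. ] deg -0.8925794241971864
```

The prism is square to within 1° and about 1.5 mm off the middle line. I'm handing in.

```bash
python3 -c "
from plant import job
print(job.close_job())"
```

```text
the job is handed in; nothing more can be done
None
```

The job is handed in, with no verdict returned: the prism was slid to the step, tipped onto the bed, pushed home against the red stop and held there with the hand pushing at about 12–13 N for just over a second. The hand was then taken clear; in the last pictures the prism lies within about 1° of the fixture's line and about 1.5 mm off its middle.

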